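# Bindery rack: get the pressing weight out from behind the jars

### The job

The knobbed iron pressing weight stands at the back of the low wooden rack, behind a jar, a bottle and a square tin. Stand all three of those on the grey side tray first, leaving the weight where it is; only then set the weight on the middle of the book, and with it in place put the jar, the bottle and the tin each back on the very cork pad it came from. Keep everything upright and leave the brass wax tin and the cork sanding block in the rack's back corners undisturbed.

Things in the scene. Friction and masses are not known exactly. Their poses are not given: they have to be found in the camera images.
- rack: Low wooden rack, a fixed board 230 mm (x) by 360 mm (y), its top 14 mm above its origin (centre of the underside), with a rail 10 mm thick along its far (+x) edge, top at 44 mm. Three round cork pads, 74 mm across and flush with the board, lie in a row along its near side, at x = -50 mm and y = -105, 0 and +105 mm in its frame. The weight stands in the back row, at about x = +60 mm and y within 50 mm of the middle.
- jar: Squat round glass jar with a paper label and a green lid, 350 g or so: body 60 mm in diameter, rising to 78 mm, shoulder to 84 mm, then the lid 56 mm in diameter up to 105 mm. Origin: centre of its underside, z up its axis. Starts centred on one of the three cork pads.
- bottle: Slim white plastic bottle, 250 g or so: body 50 mm in diameter up to 112 mm, narrowing to a neck 24 mm in diameter from 122 mm to its top at 140 mm. Origin: centre of its underside, z up its axis. Starts centred on one of the three cork pads.
- tin: Square bare-metal tin, 350 g or so: 54 mm by 54 mm and 112 mm tall, with a round cap 36 mm in diameter up to 122 mm. Origin: centre of its underside, x and y square to its sides, z up. Starts centred on one of the three cork pads, turned a little.
- weight: Dark iron pressing weight, 600 g or so: a disc 60 mm in diameter and 28 mm high, a stem 16 mm in diameter, and on top a knob 26 mm in diameter from 36 to 62 mm above its origin (centre of its underside). Lift it by the knob.
- tray: Grey plastic side tray, fixed, 340 mm long (its x) by 160 mm wide (its y), floor 6 mm above its origin (centre of the underside), rim 5 mm thick and 14 mm high. Empty at the start; it lies to the right or the left of the rack.
- book: Book block of unbound paper, 200 mm (x) by 140 mm (y), lying fixed on a plywood board of 250 by 190 mm on the other side of the rack. Origin: centre of the board's underside; the book's top is 60 mm above it, and the book's middle is straight above it.
- wax_tin: Small round brass tin, 40 mm in diameter, 31 mm tall, in the rack's back left corner (about x = +60 mm, y = +150 mm of the rack). To be left alone. Origin: centre of its underside.
- block: Small cork sanding block with a dark sole, 40 by 34 by 30 mm, in the rack's back right corner (about x = +60 mm, y = -150 mm of the rack). To be left alone. Origin: centre of its underside.
Things that resemble listed ones, but are neither listed nor needed, are in the scene too. Leave any purple or red look-alike of the tin alone.

How it is judged (in metres and radians):
On the way, in this order (a step that is already met when the one before it is completed fails the run):
1. jar, bottle and tin all stand on the side tray, let go, with the weight still in its place in the rack (x of jar in the frame of tray between -0.15 and 0.15 m and y of jar in the frame of tray between -0.065 and 0.065 m and z of each of jar, bottle, tin in the frame of tray below 0.014 m and angle between each of jar, bottle, tin's own z axis and vertical below 0.1 rad and linear speed of each of jar, bottle, tin below 0.03 m/s and contact force between each of jar, bottle, tin and the fingers below 0.1 N and x of bottle in the frame of tray between -0.15 and 0.15 m and y of bottle in the frame of tray between -0.065 and 0.065 m and x of tin in the frame of tray between -0.15 and 0.15 m and y of tin in the frame of tray between -0.065 and 0.065 m and distance of weight from where it was at the start of the episode below 0.03 m), for 0.2 s.
2. the weight stands on the middle of the book, let go, while jar, bottle and tin still stand on the tray (horizontal distance between weight and book below 0.015 m and z of weight in the frame of book between 0.052 and 0.068 m and angle between each of weight, jar, bottle, tin's own z axis and vertical below 0.1 rad and linear speed of each of weight, jar, bottle, tin below 0.03 m/s and contact force between each of weight, jar, bottle, tin and the fingers below 0.1 N and x of jar in the frame of tray between -0.15 and 0.15 m and y of jar in the frame of tray between -0.065 and 0.065 m and z of each of jar, bottle, tin in the frame of tray below 0.014 m and x of bottle in the frame of tray between -0.15 and 0.15 m and y of bottle in the frame of tray between -0.065 and 0.065 m and x of tin in the frame of tray between -0.15 and 0.15 m and y of tin in the frame of tray between -0.065 and 0.065 m), for 0.2 s.
At the end, for the whole second after the job is handed in: Jar, bottle and tin each stand upright within 15 mm of where they stood at the start (each on its own cork pad), the weight stands upright on the book within 15 mm of its middle, wax tin and sanding block are within 20 mm of where they were, and all is released and at rest (distance of each of jar, bottle, tin from where it was at the start of the episode below 0.015 m and angle between each of jar, bottle, tin, weight's own z axis and vertical below 0.1 rad and linear speed of each of jar, bottle, tin, weight below 0.03 m/s and horizontal distance between weight and book below 0.015 m and z of weight in the frame of book between 0.052 and 0.068 m and contact force between weight and the fingers below 0.1 N and distance of each of wax_tin, block from where it was at the start of the episode below 0.02 m); the robot touches nothing.
It fails at once if the jar, bottle, tin or weight is tipped over (more than about 35 degrees) (angle between any of jar, bottle, tin, weight's own z axis and vertical above 0.6 rad).
It fails at once if the wax tin or the sanding block is pushed more than 30 mm from its place (distance of any of wax_tin, block from where it was at the start of the episode above 0.03 m).
It also fails if it takes over 139 s, if anything falls off the work surface, if the arm or the gripper's body presses on something with over 40 N, if the wrist force passes 120 N, or if a joint passes its speed limit or range.

### The arm

A 6-joint arm with a two-finger parallel gripper is mounted at the origin on the work surface. World frame = base frame: x ahead of the robot, y to its left, z up, the work surface at z = 0. Lengths are in mm, angles in rad, forces in N, time in s.
With the tool pointing down it reaches from about 300 to 750 mm from the base axis. Payload 8.5 kg.
Tool frame: the origin (TCP) lies at the very end of the fingers, on their centre line; the grasp point (between the pads) lies 19 mm behind it; z points along the fingers, y is the line along which they close (so a half turn about z gives the same grasp; the last joint's range is limited). The gripper opens to 85 mm and grips with 20 to 120 N. Pads are 22 mm wide; open, the fingers measure 114 mm over their backs; the gripper's body (76 mm by 85 mm) begins 54 mm behind the grasp point. The pads swing forward as they close: fully open they stand 13 mm farther back than shut.
Start: joints at [-1.511, 0.381, 1.297, -0, 1.464, -0.215], TCP at [149.24, -529.347, 231.322] pointing down, gripper open.
Joint ranges: [-3.11, 3.11], [-0.89, 2.33], [0.22, 2.48], [-1.42, 4.56], [0.17, 2.85], [-2.88, 2.88]. Speed limits (rad/s): [2.39, 2.39, 3.14, 3.14, 3.14, 3.14].

### API

Orientations are given as a rotation vector (axis times angle).
In Python, from workcell import robot, read_camera, hand_in gives the robot as it stands.
- The arm moves only by the shell command python3 -m crank 'ROWS' [FORCE]. ROWS is text: rows parted by semicolons, each of 5 numbers parted by spaces: the finger opening in mm, from 0 to 85.4, then the shift along the tool's x, y, z in mm, then the turn about the tool's z in rad. A call has 1 to 12 rows; each row shifts and turns the commanded pose from where the row before left it, along the tool's axes as they then stand; what a row does not reach is not made up. A row lasts 1/10 s, in which the tool goes at most 50 mm and 8.59 degrees, less where a joint would pass 70% of its speed; a pose out of reach is approached as far as the arm can. A call with a gripper value outside its range is refused whole. The fingers move at their own pace and stop on an object; FORCE is the grip in N (left out, the last holds). Time passes only in rows, so rows that do not move let the fingers close. It gives the time, the measured TCP pose, the force, the opening and the grip force at its end, in the units of the state.
- robot.state(): the state, without advancing time (a new reading comes with each control period).
- read_camera(name): name is "scene" or "side" or "wrist"; returns a dict with "pixels" (480x640x3 uint8, red, green, blue), "z_map" (480x640 float32, mm along the optical axis (not along the pixel's ray), 0 where there is no reading), "fx", "fy", "cx", "cy" (pixels), "pose" (4x4, takes a point from camera to world coordinates). Camera axes: x right, y down, z forward; pixel columns grow to the right and rows downward; lengths in mm; the calibration is good to about 2 mm. A picture is of the moment at which its call begins.
- hand_in(): hands the job in; it is judged then, once.
The state is a dict: "time": time; "joint_pos": joint angles; "qvel": joint speeds; "tau": joint torques, N m; "tool_pos": TCP position; "eef_rot": TCP orientation; "force": force on the tool from outside, world axes, zero at the start; "ft_torque": the same for the moment, N m; "finger_gap": opening from 0.0 (shut) to 1.0 (fully open); "grip_force": force on a finger pad.
Only numpy, scipy, OpenCV 4.12 (cv2) and the standard library are available. Lean on these libraries where they do the work, as an engineer would, in place of code of your own. Each camera call takes 0.05 s, during which the arm holds its last target. There are 200 camera calls.

## Working session

There is one attempt and no reset: what is moved stays moved. The work goes in short steps, Python scripts to look and compute and a shell command to move; the robot and the scene stay as the last step left them, time stands still between calls to the robot, and variables do not carry over. Pictures are saved under pics/ and viewed, at most 14 in all, crops included, and the job is handed in when it is done.

```bash
ls; mkdir -p pics
cat > h.py <<'E'
import numpy as np, cv2
from workcell import robot, read_camera
def save(n,f):
    c=read_camera(n); cv2.imwrite('pics/'+f+'.png',c['pixels'][:,:,::-1]); np.savez('pics/'+f+'.npz',**c); return c
def load(f): return np.load('pics/'+f+'.npz')
def cloud(c):
    z=c['z_map'].astype(float); v,u=np.mgrid[:480,:640]
    P=np.stack([(u-c['cx'])/c['fx']*z,(v-c['cy'])/c['fy']*z,z],-1)
    W=P@c['pose'][:3,:3].T+c['pose'][:3,3]; W[z==0]=np.nan; return W
def onplane(c,u,v,h):
    d=c['pose'][:3,:3]@np.array([(u-c['cx'])/c['fx'],(v-c['cy'])/c['fy'],1]); o=c['pose'][:3,3]
    return o+d*(h-o[2])/d[2]
E
python3 - <<'E'
from h import *
for n in('scene','side'):
    c=save(n,n+'0'); print(n,c['pose'].round(2).tolist(),c['fx'])
s=robot.state(); print(s)
E
```

```text
pics
scene [[-0.8, 0.48, -0.36, 958.85], [0.6, 0.62, -0.5, 628.38], [-0.02, -0.62, -0.78, 1021.14], [0.0, 0.0, 0.0, 1.0]] 558.1714242897788
side [[-0.95, -0.24, 0.2, 340.03], [-0.31, 0.74, -0.59, 556.77], [-0.01, -0.63, -0.78, 788.82], [0.0, 0.0, 0.0, 1.0]] 465.9050081618345
{'time': 0.1, 'joint_pos': array([-1.51130531e+00,  3.81098577e-01,  1.29814914e+00, -3.59670614e-05,
        1.46360219e+00, -2.15292489e-01]), 'qvel': array([ 0.00106077, -0.00211754, -0.00214346,  0.00066787, -0.00053719,
       -0.00079102]), 'tau': array([ 4.09944478e-03, -4.49218547e+01, -2.31652880e+01, -2.15010045e-04,
        3.71060873e-03,  1.68565441e-05]), 'tool_pos': array([ 149.21290886, -529.1003079 ,  230.80173906]), 'eef_rot': array([-3.11074292e+00, -4.30106224e-01, -9.76522599e-05]), 'force': array([ 5.59512650e-03,  1.38816892e-04, -7.37475244e-01]), 'ft_torque': array([ 0.01918365,  0.07165864, -0.01846945]), 'grip_force': 0.0, 'finger_gap': 1.0009856905937429}
```

View pics/scene0.png

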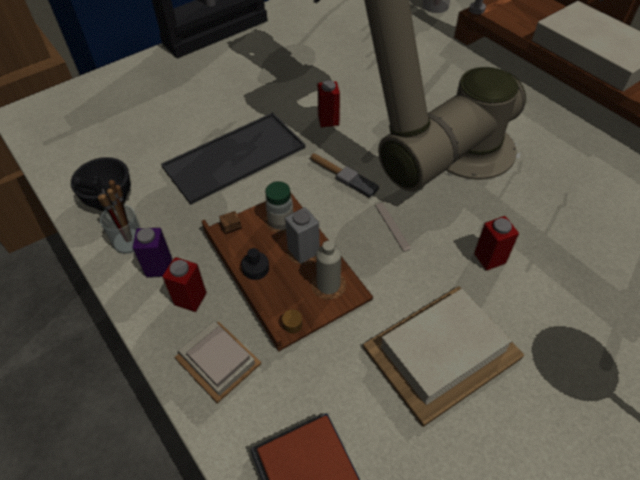

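View pics/side0.png

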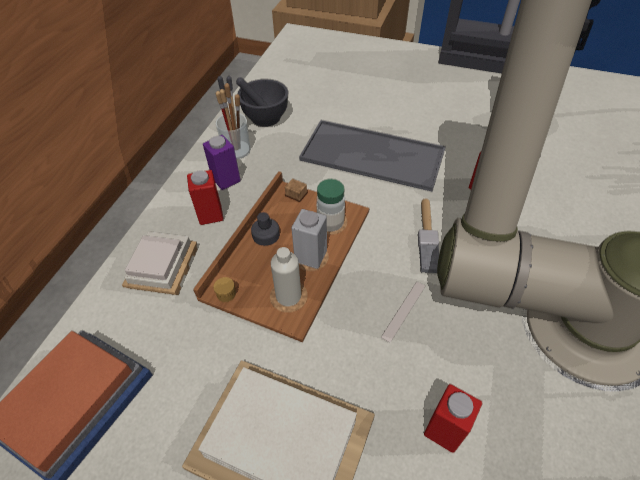

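Both views: jar (scene 278,189) on the right pad, tin (302,216) on the middle one, bottle (328,245) on the left one, weight at (254,256). The tray (234,157) lies on the right and the book (445,345) on the left. Red and purple tins, a hammer and a stack of books are distractors.

Run:
```python
from h import *
for n in('scene0','side0'):
    c=load(n); W=cloud(c); sc=n[1]=='c'
    print(n)
    S=dict(jar=((278,189),(330,188),119),tin=((302,216),(310,217),136),bottle=((328,245),(285,253),154),weight=((254,256),(264,220),76),wax=((291,320),(225,289),45),block=((230,222),(296,190),44))
    for k,(a,b,h) in S.items():
        u,v=a if sc else b
        w=W[v-28:v+28,u-28:u+28].reshape(-1,3)
        w=w[np.abs(w[:,2]-h)<5]
        (cx,cy),r=cv2.minEnclosingCircle(w[:,:2].astype(np.float32)); print(k,w.mean(0).round(1),np.round((cx,cy,r),1),len(w))
    def rect(name,lo,hi,box):
        u0,u1,v0,v1=box; m=np.zeros((480,640),bool); m[v0:v1,u0:u1]=1
        m&=(W[...,2]>lo)&(W[...,2]<hi); m=cv2.morphologyEx(m.astype(np.uint8),cv2.MORPH_OPEN,np.ones((3,3)))
        k,l,st,_=cv2.connectedComponentsWithStats(m); i=1+st[1:,4].argmax()
        w=W[l==i]; print(name,w.mean(0).round(1),[np.round(x,2) for x in cv2.minAreaRect(w[:,:2].astype(np.float32))])
    if sc:
        rect('book',54,67,(350,530,270,430)); rect('rack',10,19,(190,380,185,350)); rect('tray',3,20,(150,310,105,205))
    else:
        rect('book',54,67,(180,380,355,480)); rect('rack',10,19,(190,380,170,340)); rect('tray',3,20,(290,450,115,195))
```

```text
scene0
jar [542.9 -93.4 119.6] [540.1 -67.1  56.3] 409
tin [552.7  10.3 136.5] [549.8   3.3  25. ] 202
bottle [563.2 114.7 154.4] [562.8 111.9  13.8] 111
weight [663.8 -14.6  76.5] [662.  -15.2  14.3] 104
wax [696.5 145.3  45.2] [701.9 139.7  42.9] 446
block [ 667.2 -143.8   44.4] [ 670.  -131.9   57.7] 386
book [481.9 372.1  61. ] [array([478.18, 369.22]), array([141.82, 201.92]), np.float64(85.26)]
rack [617.9  40.   15. ] [array([593.81,   4.82]), array([363.11, 219.41]), np.float64(83.72)]
tray [ 514.8 -355.4    8.3] [array([ 505.72, -359.9 ]), array([179.51, 350.97]), np.float64(88.21)]
side0
jar [540.8 -93.4 118.8] [543.6 -68.9  54.2] 447
tin [550.9  10.2 135.6] [550.7   9.   18.7] 230
bottle [561.5 114.1 153.3] [562.3 112.9  12.1] 133
weight [662.  -15.1  75.3] [662.9 -15.9  13.6] 101
wax [694.5 141.8  44.2] [699.4 134.   43.6] 474
block [ 658.8 -152.    43.5] [ 665.7 -152.7   46.4] 301
book [479.5 368.7  59.9] [array([477.98, 368.91]), array([140.42, 200.6 ]), np.float64(85.44)]
rack [595.2  45.6  14. ] [array([597.4 ,   3.49]), array([362.43, 223.6 ]), np.float64(84.22)]
tray [ 506.1 -355.4    7.3] [array([ 512.89, -361.88]), array([179.2 , 345.76]), np.float64(88.16)]
```

```bash
cat >> h.py <<'E'
def go(x,y,z,phi):
    """shift to target in tool axes now (turn t first or along)"""
    s=robot.state(); from scipy.spatial.transform import Rotation as R
    M=R.from_rotvec(s['eef_rot']).as_matrix(); p=s['tool_pos']
    f=np.arctan2(M[1,0],M[0,0]); d=np.array([x,y,z])-p
    print('tcp',p.round(1),'phi',round(f,3),'shift',(M.T@d).round(1),'turn',round(f-phi,3),'t',round(s['time'],2))
E
python3 - <<'E'
from h import *
for n,b in(('scene0',(275,330,200,265)),('side0',(285,340,200,270))):
    c=load(n); W=cloud(c)[b[2]:b[3],b[0]:b[1]].reshape(-1,3)
    w=W[(abs(W[:,2]-126)<3.5)&(np.hypot(W[:,0]-551.8,W[:,1]-10.2)<42)]; print([np.round(x,1) for x in cv2.minAreaRect(w[:,:2].astype(np.float32))])
c=load('scene0')
for u,v in((163,163),(275,115),(304,148),(191,199)): print(onplane(c,u,v,14).round(0))
c=load('side0')
for u,v in((301,156),(319,123),(444,151),(433,187)): print(onplane(c,u,v,14).round(0))
go(542,-93.4,231,-0.1)
E
```

```text
[array([551.8,   9.5]), array([54.8, 55.7]), np.float64(85.4)]
[array([551.2,   8.7]), array([55.1, 53.6]), np.float64(89.0)]
[ 670. -438.   14.]
[ 338. -415.   14.]
[ 352. -259.   14.]
[ 674. -284.   14.]
[ 677. -282.   14.]
[ 675. -423.   14.]
[ 338. -409.   14.]
[ 343. -272.   14.]
tcp [ 149.2 -529.1  230.8] phi 0.275 shift [ 4.963e+02 -3.128e+02  3.000e-01] turn 0.375 t 0.1
```

Run:
```python
from h import *
for n,(x0,x1,y0,y1) in (('scene0',(260,350,190,280)),('side0',(270,360,190,280))):
    im=cv2.imread(f'pics/{n}.png')[y0:y1,x0:x1]; cv2.imwrite(f'pics/crop_{n}.png',cv2.resize(im,(400,400),interpolation=cv2.INTER_CUBIC))
cv2.imwrite('pics/crops.png',np.hstack([cv2.imread('pics/crop_scene0.png'),cv2.imread('pics/crop_side0.png')]))
```

```text
(no output)
```

View pics/crops.png

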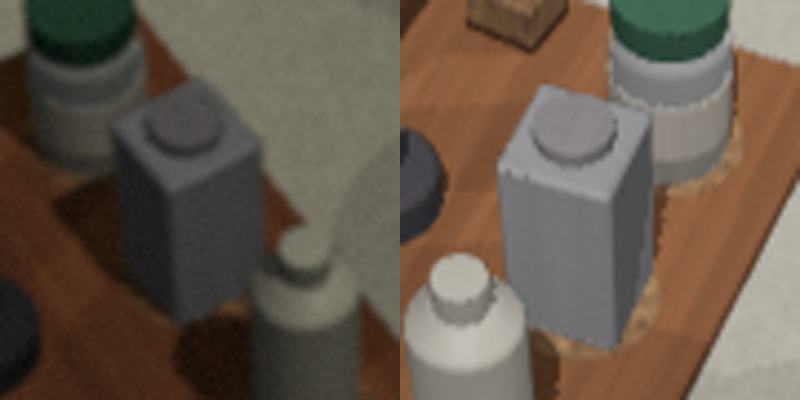

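Tin yaw is about -0.05 rad, seen in both crops (the top's corners are clear in the side view). I use tool heading -0.05 throughout.

```bash
python3 -m crank '85 0 0 0 0.1; 85 0 0 0 0.11; 85 0 0 0 0.115; 85 12 -15 0 0; 85 24 -29 0 0; 85 24 -29 0 0; 85 24 -29 0 0; 85 24 -29 0 0; 85 24 -29 0 0; 85 24 -29 0 0; 85 24 -29 0 0; 85 24 -29 0 0' 40
python3 -m crank '85 24 -29 0 0; 85 24 -29 0 0; 85 24 -29 0 0; 85 24 -29 0 0; 85 24 -29 0 0; 85 24 -29 0 0; 85 12 -15 0 0; 85 0 0 0 0; 85 0 0 0 0'
python3 - <<'E'
from h import *
go(541.9,-93.4,66,-0.05); save('wrist','w1')
E
```

```text
time: 1.3
tool_pos: [366.2, -290.5, 231.3]
eef_rot: [-3.14, 0.074, 0.0]
force: [0.1, -0.4, 0.1]
finger_gap: 0.997
grip_force: 0.0
time: 2.2
tool_pos: [530.1, -111.3, 231.1]
eef_rot: [-3.141, 0.075, 0.001]
force: [0.1, 0.6, -0.1]
finger_gap: 0.994
grip_force: 0.0
tcp [ 530.1 -111.3  231.1] phi -0.048 shift [ 11.  -18.5 165.1] turn 0.002 t 2.2
```

View pics/w1.png

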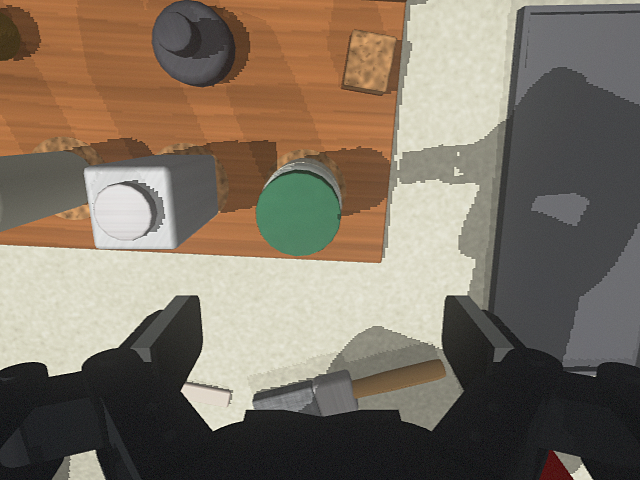

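Wrist view: jar lid centre (299,212), knob (178,33), tin cap (126,211), tin top corners (85,168), (95,248), (178,247). The jar is centred and nothing is in the way.

Run:
```python
from h import *
c=load('w1')
for n,u,v,h in(('jar',299,212,119),('tin',126,211,136),('knob',178,33,76),('tinA',85,168,126),('tinB',95,248,126),('tinC',178,247,126)): print(n,onplane(c,u,v,h).round(1))
```

```text
jar [544.2 -96.7 119. ]
tin [553.3   5.9 136. ]
knob [662.1 -20.1  76. ]
tinA [579.2  31.2 126. ]
tinB [528.4  35.  126. ]
tinC [526.5 -18.3 126. ]
```

```bash
python3 -m crank '85 6 -8.5 0 0; 85 6 -8.5 15 0; 85 0 0 25 0; 85 0 0 25 0; 85 0 0 25 0; 85 0 0 25 0; 85 0 0 20 0; 85 0 0 15 0; 85 0 0 10 0; 85 0 0 5 0; 85 0 0 0 0; 85 0 0 0 0' 40
python3 -m crank '50 0 0 0 0; 50 0 0 0 0; 50 0 0 0 0; 50 0 0 0 0; 50 0 0 0 0; 50 0 0 0 0; 50 0 0 0 0; 50 0 0 0 0' 40
python3 - <<'E'
from h import *
go(603,-353,130,-0.05)
E
```

```text
time: 3.45
tool_pos: [543.8, -95.8, 67.0]
eef_rot: [3.14, -0.079, 0.002]
force: [-0.4, -0.5, -0.5]
finger_gap: 0.991
grip_force: 0.0
time: 4.25
tool_pos: [543.9, -95.8, 67.3]
eef_rot: [3.14, -0.079, 0.003]
force: [-0.7, -0.0, 6.3]
finger_gap: 0.684
grip_force: 42.6
tcp [543.9 -95.8  67.3] phi -0.05 shift [ 72.1 254.  -62.5] turn -0.0 t 4.25
```

```bash
python3 -m crank '50 0 0 -8 0; 50 0 0 -17 0; 50 0 0 -20 0; 50 2 8 -15 0; 50 6 22 0 0; 50 8 28 0 0; 50 8 28 0 0; 50 8 28 0 0; 50 8 28 0 0; 50 8 28 0 0; 50 8 28 0 0; 50 8 28 0 0'
python3 -m crank '50 6 20 0 0; 50 2 8 0 0; 50 0 0 10 0; 50 0 0 20 0; 50 0 0 15 0; 50 0 0 8 0; 50 0 0 6 0; 50 0 0 3 0; 50 0 0 2 0; 50 0 0 0 0; 50 0 0 0 0'
python3 - <<'E'
from h import *
go(603,-353,59.5,-0.05)
E
```

```text
time: 5.45
tool_pos: [596.0, -325.4, 126.3]
eef_rot: [-3.14, 0.079, 0.001]
force: [-0.0, 0.8, -2.4]
finger_gap: 0.684
grip_force: 44.2
time: 6.55
tool_pos: [602.8, -353.0, 62.8]
eef_rot: [3.14, -0.079, 0.001]
force: [0.3, 0.4, -3.0]
finger_gap: 0.678
grip_force: 44.2
tcp [ 602.8 -353.    62.8] phi -0.05 shift [0.2 0.  3.3] turn -0.0 t 6.55
```

```bash
python3 -m crank '50 0 0 1.5 0; 50 0 0 1.5 0; 50 0 0 0.5 0; 50 0 0 0 0'
python3 -m crank '64 0 0 0 0; 68 0 0 0 0; 74 0 0 0 0; 85 0 0 0 0; 85 0 0 0 0; 85 0 0 0 0; 85 0 0 -20 0; 85 0 0 -35 0; 85 0 0 -45 0; 85 0 0 -30 0; 85 0 0 0 0'
python3 - <<'E'
from h import *
go(552.5,9,190,-0.055)
E
```

```text
time: 6.95
tool_pos: [602.8, -353.0, 59.3]
eef_rot: [3.14, -0.079, 0.001]
force: [-0.7, 1.0, 2.3]
finger_gap: 0.681
grip_force: 44.6
time: 8.05
tool_pos: [603.9, -353.8, 194.4]
eef_rot: [3.135, -0.079, 0.012]
force: [-0.1, -0.7, -0.6]
finger_gap: 0.996
grip_force: 0.0
tcp [ 603.9 -353.8  194.4] phi -0.05 shift [ -69.5 -359.8    1.8] turn 0.005 t 8.05
```

```bash
python3 -m crank '85 -2 -14 0 0; 85 -5 -26 0 0; 85 -5.5 -29 0 0; 85 -5.5 -29 0 0; 85 -5.5 -29 0 0; 85 -5.5 -29 0 0; 85 -5.5 -29 0 0; 85 -5.5 -29 0 0; 85 -5.5 -29 0 0; 85 -5.5 -29 0 0; 85 -5.5 -29 0 0; 85 -5.5 -29 0 0'
python3 -m crank '85 -5 -24 0 0; 85 -2 -9 0 0; 85 -1 0 0 0; 85 0 0 0 0; 85 0 0 0 0'
python3 - <<'E'
from h import *
go(552.5,8,78,-0.055); save('wrist','w2')
E
```

```text
time: 9.25
tool_pos: [556.7, -19.0, 188.2]
eef_rot: [-3.14, 0.079, 0.002]
force: [0.9, 0.1, 0.2]
finger_gap: 0.995
grip_force: 0.0
time: 9.75
tool_pos: [551.2, 12.1, 188.6]
eef_rot: [3.14, -0.081, -0.0]
force: [0.2, -0.5, 0.5]
finger_gap: 0.996
grip_force: 0.0
tcp [551.2  12.1 188.6] phi -0.051 shift [  1.6   4.  110.6] turn 0.004 t 9.75
```

View pics/w2.png

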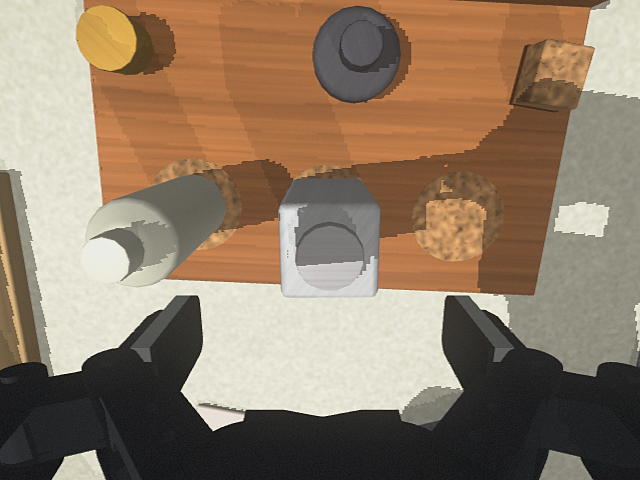

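Wrist view: tin top centre (330,250), square to the tool; freed jar pad centre (458,216); bottle top (105,259); knob (362,43).

```bash
python3 - <<'E'
from h import *
c=load('w2')
for n,u,v,h in(('jarpad',458,216,14),('bottle',105,259,154),('knob',362,43,76)): print(n,onplane(c,u,v,h).round(1))
E
python3 -m crank '85 1.5 4 10 0; 85 0 0 20 0; 85 0 0 25 0; 85 0 0 20 0; 85 0 0 15 0; 85 0 0 12 0; 85 0 0 6 0; 85 0 0 2 0; 85 0 0 0 0; 85 0 0 0 0'
python3 -m crank '45 0 0 0 0; 45 0 0 0 0; 45 0 0 0 0; 45 0 0 0 0; 45 0 0 0 0; 45 0 0 0 0; 45 0 0 0 0; 45 0 0 0 0' 40
python3 - <<'E'
from h import *
go(508,-348,140,-0.05)
E
```

```text
jarpad [542.7 -96.5  14. ]
bottle [563.7 112.4 154. ]
knob [663.2 -16.6  76. ]
time: 10.8
tool_pos: [552.6, 9.0, 79.4]
eef_rot: [3.14, -0.079, 0.002]
force: [0.2, -0.3, -0.3]
finger_gap: 0.998
grip_force: 0.0
time: 11.6
tool_pos: [552.5, 9.0, 79.3]
eef_rot: [3.14, -0.079, 0.001]
force: [-2.0, -1.3, 5.7]
finger_gap: 0.628
grip_force: 42.2
tcp [552.5   9.   79.3] phi -0.05 shift [-26.5 358.8 -60.7] turn -0.0 t 11.6
```

```bash
python3 -m crank '45 0 0 -8 0; 45 0 0 -17 0; 45 0 0 -20 0; 45 -0.5 10 -15 0; 45 -2 22 0 0; 45 -2 27 0 0; 45 -2 27 0 0; 45 -2 27 0 0; 45 -2 27 0 0; 45 -2 27 0 0; 45 -2 27 0 0; 45 -2 27 0 0'
python3 -m crank '45 -2 27 0 0; 45 -2 27 0 0; 45 -2 27 0 0; 45 -2 27 0 0; 45 -2 22 0 0; 45 -1 8 0 0; 45 0 0 15 0; 45 0 0 20 0; 45 0 0 15 0; 45 0 0 10 0; 45 0 0 4 0; 45 0 0 0 0'
python3 - <<'E'
from h import *
go(508,-348,71.5,-0.05)
E
```

```text
time: 12.8
tool_pos: [524.2, -211.5, 138.6]
eef_rot: [-3.14, 0.079, 0.002]
force: [-0.2, 0.1, -3.1]
finger_gap: 0.626
grip_force: 43.1
time: 14.0
tool_pos: [506.8, -347.7, 74.7]
eef_rot: [-3.14, 0.078, 0.001]
force: [0.6, 0.5, -3.1]
finger_gap: 0.629
grip_force: 43.1
tcp [ 506.8 -347.7   74.7] phi -0.05 shift [1.2 0.2 3.2] turn 0.0 t 14.0
```

```bash
python3 -m crank '45 0 0 1.5 0; 45 0 0 1.5 0; 45 0 0 0.5 0; 45 0 0 0 0'
python3 -m crank '58 0 0 0 0; 62 0 0 0 0; 70 0 0 0 0; 85 0 0 0 0; 85 0 0 0 0; 85 0 0 0 0; 85 0 0 -20 0; 85 0 0 -35 0; 85 0 0 -40 0; 85 0 0 -25 0; 85 0 0 0 0'
python3 - <<'E'
from h import *
go(563,113,200,-0.05)
E
```

```text
time: 14.4
tool_pos: [506.8, -348.1, 71.5]
eef_rot: [3.14, -0.079, 0.0]
force: [0.4, 0.4, -3.0]
finger_gap: 0.628
grip_force: 43.1
time: 15.5
tool_pos: [507.8, -349.0, 195.4]
eef_rot: [3.135, -0.078, 0.009]
force: [0.1, -0.1, 0.3]
finger_gap: 0.993
grip_force: 0.0
tcp [ 507.8 -349.   195.4] phi -0.05 shift [  32.1 -464.1   -6.8] turn -0.0 t 15.5
```

```bash
python3 -m crank '85 1 -14 0 0; 85 2 -25 0 0; 85 2 -29 0 0; 85 2 -29 0 0; 85 2 -29 0 0; 85 2 -29 0 0; 85 2 -29 0 0; 85 2 -29 0 0; 85 2 -29 0 0; 85 2 -29 0 0; 85 2 -29 0 0; 85 2 -29 0 0'
python3 -m crank '85 2 -29 0 0; 85 2 -29 0 0; 85 2 -29 0 0; 85 2 -29 0 0; 85 1 -15 0 0; 85 0 -4 0 0; 85 0 0 0 0; 85 0 0 0 0'
python3 - <<'E'
from h import *
go(563,113,90,-0.05)
E
```

```text
time: 16.7
tool_pos: [545.2, -18.4, 189.7]
eef_rot: [-3.14, 0.078, 0.005]
force: [0.6, 0.1, -0.8]
finger_gap: 0.997
grip_force: 0.0
time: 17.5
tool_pos: [561.9, 112.8, 191.0]
eef_rot: [3.14, -0.08, -0.001]
force: [-1.0, -0.6, 0.2]
finger_gap: 0.994
grip_force: 0.0
tcp [561.9 112.8 191. ] phi -0.051 shift [  1.2  -0.2 101. ] turn -0.001 t 17.5
```

```bash
python3 -m crank '85 1 0 10 0; 85 0 0 20 0; 85 0 0 25 0; 85 0 0 20 0; 85 0 0 15 0; 85 0 0 8 0; 85 0 0 3 0; 85 0 0 0 0; 85 0 0 0 0'
python3 -m crank '40 0 0 0 0; 40 0 0 0 0; 40 0 0 0 0; 40 0 0 0 0; 40 0 0 0 0; 40 0 0 0 0; 40 0 0 0 0; 40 0 0 0 0; 40 0 0 0 0' 35
python3 - <<'E'
from h import *
go(413,-343,150,-0.05)
E
```

```text
time: 18.4
tool_pos: [563.4, 113.6, 91.0]
eef_rot: [-3.141, 0.079, -0.002]
force: [0.2, -0.7, -0.6]
finger_gap: 0.998
grip_force: 0.0
time: 19.3
tool_pos: [563.3, 113.6, 90.9]
eef_rot: [3.14, -0.079, 0.002]
force: [-0.5, -0.7, 6.6]
finger_gap: 0.581
grip_force: 36.3
tcp [563.3 113.6  90.9] phi -0.05 shift [-127.2  463.6  -59.1] turn -0.0 t 19.3
```

```bash
python3 -m crank '40 0 0 -8 0; 40 0 0 -17 0; 40 0 0 -20 0; 40 -4 12 -15 0; 40 -6 20 0 0; 40 -7.5 28 0 0; 40 -7.5 28 0 0; 40 -7.5 28 0 0; 40 -7.5 28 0 0; 40 -7.5 28 0 0; 40 -7.5 28 0 0; 40 -7.5 28 0 0'
python3 -m crank '40 -7.5 28 0 0; 40 -7.5 28 0 0; 40 -7.5 28 0 0; 40 -7.5 28 0 0; 40 -7.5 28 0 0; 40 -7.5 28 0 0; 40 -7.5 28 0 0; 40 -7.5 26 0 0; 40 -4 14 0 0; 40 -1 5 0 0; 40 0 0 0 0; 40 0 0 0 0'
python3 - <<'E'
from h import *
go(413,-343,83,-0.05)
E
```

```text
time: 20.5
tool_pos: [487.9, -112.3, 150.4]
eef_rot: [-3.14, 0.079, 0.001]
force: [0.2, 0.2, -2.7]
finger_gap: 0.575
grip_force: 37.0
time: 21.7
tool_pos: [412.3, -347.3, 150.3]
eef_rot: [-3.14, 0.078, 0.0]
force: [-0.4, -0.6, -2.9]
finger_gap: 0.579
grip_force: 37.1
tcp [ 412.3 -347.3  150.3] phi -0.049 shift [ 0.5 -4.3 67.3] turn 0.001 t 21.7
```

```bash
python3 -m crank '40 0 -2 12 0; 40 0 -2 20 0; 40 0 0 18 0; 40 0 0 10 0; 40 0 0 4 0; 40 0 0 2 0; 40 0 0 1.5 0; 40 0 0 0.5 0; 40 0 0 0 0; 40 0 0 0 0'
python3 -m crank '54 0 0 0 0; 58 0 0 0 0; 66 0 0 0 0; 85 0 0 0 0; 85 0 0 0 0; 85 0 0 0 0; 85 0 0 -20 0; 85 0 0 -35 0; 85 0 0 -40 0; 85 0 0 -25 0; 85 0 0 0 0; 85 0 0 0 0'
python3 - <<'E'
from h import *
go(662.5,-16,150,-0.05); save('side','side1')
E
```

```text
time: 22.7
tool_pos: [412.6, -344.5, 83.0]
eef_rot: [3.14, -0.079, 0.001]
force: [-0.3, 0.9, 2.5]
finger_gap: 0.576
grip_force: 37.5
time: 23.9
tool_pos: [412.2, -344.2, 202.1]
eef_rot: [3.141, -0.079, 0.0]
force: [-0.2, 0.6, 0.2]
finger_gap: 0.996
grip_force: 0.0
tcp [ 412.2 -344.2  202.1] phi -0.05 shift [ 233.5 -340.3   52.1] turn -0.0 t 23.9
```

View pics/side1.png

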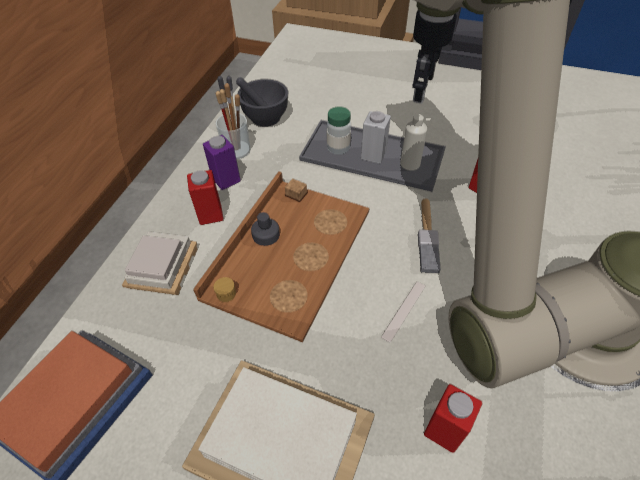

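All three stand upright on the tray at (339,125), (375,140) and (414,148), and the weight is unmoved at (264,230).

```bash
python3 -m crank '85 8 -12 0 0; 85 16 -24 0 0; 85 18 -26 0 0; 85 18 -26 0 0; 85 18 -26 0 0; 85 18 -26 0 0; 85 18 -26 0 0; 85 18 -26 0 0; 85 18 -26 0 0; 85 18 -26 0 0; 85 18 -26 0 0; 85 18 -26 0 0'
python3 -m crank '70 18 -26 0 0; 60 10 -26 0 0; 60 0 -12 10 0; 60 0 0 20 0; 60 0 0 20 0; 60 0 0 0 0; 60 0 0 0 0'
python3 - <<'E'
from h import *
go(662.5,-16.4,47,-0.05); c=save('wrist','w3')
E
```

```text
time: 25.15
tool_pos: [631.4, -56.5, 201.0]
eef_rot: [-3.14, 0.078, 0.004]
force: [0.2, -0.4, 0.0]
finger_gap: 0.995
grip_force: 0.0
time: 25.85
tool_pos: [661.7, 3.6, 152.0]
eef_rot: [-3.14, 0.079, 0.002]
force: [0.2, -0.0, 0.3]
finger_gap: 0.705
grip_force: 0.0
tcp [661.7   3.6 152. ] phi -0.05 shift [  1.9  20.  105. ] turn -0.0 t 25.85
```

View pics/w3.png

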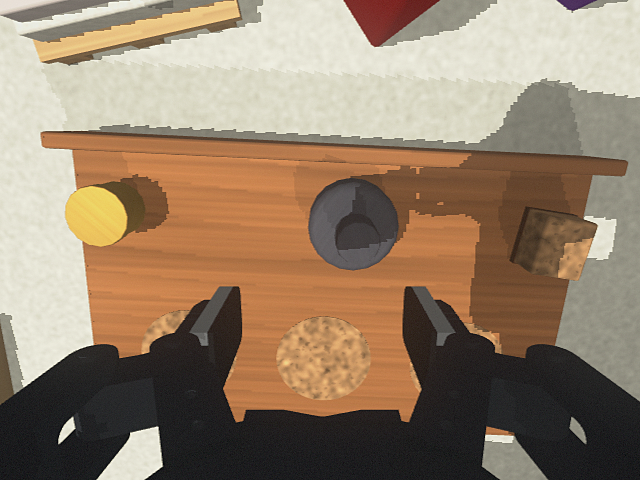

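Wrist view: knob top centre (358,236), middle pad centre (323,358), wax tin and block in place.

```bash
python3 - <<'E'
from h import *
c=load('w3')
for n,u,v,h in(('knob',358,236,76),('disc',354,224,42),('midpad',323,358,14)): print(n,onplane(c,u,v,h).round(1))
E
python3 -m crank '60 1 10 0 0; 60 0 9 10 0; 60 0 0 20 0; 60 0 0 20 0; 60 0 0 20 0; 60 0 0 15 0; 60 0 0 10 0; 60 0 0 6 0; 60 0 0 4 0; 60 0 0 0 0; 60 0 0 0 0'
python3 -m crank '15 0 0 0 0; 15 0 0 0 0; 15 0 0 0 0; 15 0 0 0 0; 15 0 0 0 0; 15 0 0 0 0; 15 0 0 0 0; 15 0 0 0 0; 15 0 0 0 0' 50
python3 - <<'E'
from h import *
go(478,369,150,-0.05)
E
```

```text
knob [667.7 -16.5  76. ]
disc [666.5 -16.8  42. ]
midpad [552.9   8.9  14. ]
time: 27.0
tool_pos: [662.5, -15.5, 47.9]
eef_rot: [3.14, -0.079, 0.002]
force: [1.3, 0.4, -0.2]
finger_gap: 0.701
grip_force: 0.0
time: 27.9
tool_pos: [662.4, -15.8, 47.8]
eef_rot: [3.14, -0.079, 0.001]
force: [-1.1, -3.4, 4.6]
finger_gap: 0.291
grip_force: 49.2
tcp [662.4 -15.8  47.8] phi -0.05 shift [-203.5 -375.  -102.6] turn -0.0 t 27.9
```

```bash
python3 -m crank '15 0 0 -8 0; 15 0 0 -17 0; 15 0 0 -20 0; 15 0 0 -20 0; 15 0 0 -20 0; 15 -6 -10 -10 0; 15 -10 -18 0 0; 15 -13 -24 0 0; 15 -13 -24 0 0; 15 -13 -24 0 0; 15 -13 -24 0 0; 15 -13 -24 0 0'
python3 -m crank '15 -13 -24 0 0; 15 -13 -24 0 0; 15 -13 -24 0 0; 15 -13 -24 0 0; 15 -13 -24 0 0; 15 -13 -24 0 0; 15 -13 -24 0 0; 15 -13 -24 0 0; 15 -12 -22 0 0; 15 -5 -9 0 0; 15 -2 -4 0 0; 15 0 0 0 0'
python3 - <<'E'
from h import *
go(477.5,369,95,-0.05)
E
```

```text
time: 29.1
tool_pos: [586.8, 138.3, 141.3]
eef_rot: [-3.14, 0.078, 0.005]
force: [0.6, -1.4, -6.4]
finger_gap: 0.29
grip_force: 49.9
time: 30.3
tool_pos: [476.7, 369.3, 141.9]
eef_rot: [3.14, -0.078, -0.002]
force: [-0.2, -0.6, -6.5]
finger_gap: 0.288
grip_force: 49.9
tcp [476.7 369.3 141.9] phi -0.05 shift [ 0.8  0.3 46.9] turn 0.0 t 30.3
```

```bash
python3 -m crank '15 0.5 0 10 0; 15 0 0 15 0; 15 0 0 10 0; 15 0 0 6 0; 15 0 0 3 0; 15 0 0 1.5 0; 15 0 0 0 0; 15 0 0 0 0'
python3 - <<'E'
from h import *
c=save('wrist','w4')
E
```

```text
time: 31.1
tool_pos: [477.9, 369.4, 97.3]
eef_rot: [-3.14, 0.079, -0.001]
force: [-0.1, 0.3, -5.9]
finger_gap: 0.287
grip_force: 49.9
```

View pics/w4.png

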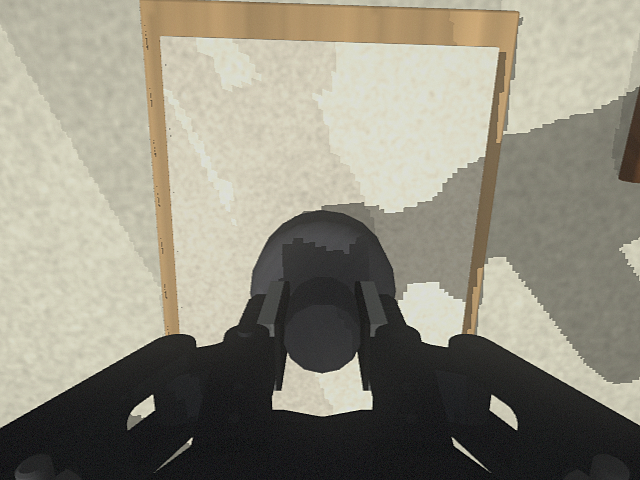

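Wrist view: the weight (disc centre about (322,275)) is midway between the book's sides (169 and 478 at row 285).

```bash
python3 - <<'E'
from h import *
c=load('w4')
for n,u,v,h in(('knob',322,324,125.5),('discfar',322,211,91.5),('edgefar',330,42,60),('L',169,285,60),('R',474,285,60)): print(n,onplane(c,u,v,h).round(1))
E
python3 -m crank '15 0 0 1.5 0; 15 0 0 1 0; 15 0 0 0.5 0; 15 0 0 0 0'
```

```text
knob [484.7 369.5 125.5]
discfar [513.7 368.   91.5]
edgefar [577.5 361.5  60. ]
L [475.  443.2  60. ]
R [467.6 297.7  60. ]
time: 31.55
tool_pos: [477.8, 369.3, 94.0]
eef_rot: [-3.141, 0.079, -0.0]
force: [-0.4, -0.7, -5.5]
finger_gap: 0.286
grip_force: 50.2
```

The weight sits about 6 mm forward of the tool centre, so I shift back before release.

```bash
python3 -m crank '15 -2.5 0 0 0; 15 -3 0 0 0; 15 0 0 0 0; 15 0 0 1 0; 15 0 0 0.5 0; 15 0 0 0 0'
```

```text
time: 32.15
tool_pos: [472.1, 369.6, 93.8]
eef_rot: [-3.14, 0.078, -0.001]
force: [-4.4, -2.5, 8.7]
finger_gap: 0.29
grip_force: 51.5
```

Contact (net force has gone from -5.5 to +8.7 N). Release and go up.

```bash
python3 -m crank '28 0 0 0 0; 32 0 0 0 0; 40 0 0 0 0; 60 0 0 0 0; 60 0 0 0 0; 60 0 0 0 0; 60 0 0 -20 0; 70 0 0 -35 0; 85 0 0 -40 0; 85 0 0 -15 0; 85 0 0 0 0; 85 0 0 0 0'
python3 - <<'E'
from h import *
go(413,-344,200,-0.05)
for n in ('scene','side'):
    c=save(n,n+'2'); W=cloud(c); w=W.reshape(-1,3)
    k=w[(abs(w[:,2]-122)<4)&(np.hypot(w[:,0]-478,w[:,1]-369)<30)]; print('knob',k.mean(0).round(1),len(k))
    for nm,p,h in(('jar',(603,-353),111),('tin',(507,-348),128),('bottle',(412.6,-344.5),146)):
        k=w[(abs(w[:,2]-h)<4)&(np.hypot(w[:,0]-p[0],w[:,1]-p[1])<35)]; print(nm,k.mean(0).round(1),len(k))
E
```

```text
time: 33.35
tool_pos: [471.9, 369.4, 201.4]
eef_rot: [3.14, -0.079, -0.002]
force: [0.9, 0.2, -0.5]
finger_gap: 0.997
grip_force: 0.0
tcp [471.9 369.4 201.4] phi -0.05 shift [-23.  715.4   1.8] turn -0.0 t 33.35
knob [473.6 370.1 122.3] 145
jar [ 601.2 -350.7  111.7] 290
tin [ 507.2 -346.3  128.5] 121
bottle [ 412.3 -342.9  145.9] 62
knob [472.  369.8 121.5] 252
jar [ 600.  -351.1  110.8] 279
tin [ 506.2 -346.6  127.7] 124
bottle [ 412.1 -343.2  145.5] 70
```

The weight is on the book, about 5 mm from its middle at most, and the three stand on the tray where I put them. Now the bottle goes back.

```bash
python3 -m crank '85 0 15 0 0; 85 -1 25 0 0; 85 -1 32 0 0; 85 -1 32 0 0; 85 -1 32 0 0; 85 -1 32 0 0; 85 -1 32 0 0; 85 -1 32 0 0; 85 -1 32 0 0; 85 -1 32 0 0; 85 -1 32 0 0; 85 -1 32 0 0'
python3 -m crank '85 -1 32 0 0; 85 -1 32 0 0; 85 -1 32 0 0; 85 -1 32 0 0; 85 -1 32 0 0; 85 -1 32 0 0; 85 -1 32 0 0; 85 -1 32 0 0; 85 -1 32 0 0; 85 -1 32 0 0; 85 -1 20 0 0; 85 0 10 0 0'
python3 -m crank '85 0 0 0 0; 85 0 0 0 0'
python3 - <<'E'
from h import *
go(412.6,-344.5,83,-0.05)
E
```

```text
time: 34.65
tool_pos: [442.1, 8.9, 201.7]
eef_rot: [-3.141, 0.079, 0.002]
force: [0.7, 0.6, 0.2]
finger_gap: 0.997
grip_force: 0.0
time: 35.85
tool_pos: [413.8, -339.7, 201.6]
eef_rot: [-3.14, 0.082, 0.001]
force: [0.8, -0.1, 0.1]
finger_gap: 0.996
grip_force: 0.0
time: 36.05
tool_pos: [414.7, -337.4, 202.2]
eef_rot: [-3.14, 0.078, 0.0]
force: [-0.7, 0.5, 0.4]
finger_gap: 0.993
grip_force: 0.0
tcp [ 414.7 -337.4  202.2] phi -0.05 shift [ -1.7   7.3 119.2] turn 0.0 t 36.05
```

```bash
python3 -m crank '85 -1.5 7 10 0; 85 0 0 22 0; 85 0 0 25 0; 85 0 0 22 0; 85 0 0 18 0; 85 0 0 12 0; 85 0 0 7 0; 85 0 0 3 0; 85 0 0 0 0; 85 0 0 0 0'
python3 -m crank '40 0 0 0 0; 40 0 0 0 0; 40 0 0 0 0; 40 0 0 0 0; 40 0 0 0 0; 40 0 0 0 0; 40 0 0 0 0; 40 0 0 0 0; 40 0 0 0 0' 35
python3 - <<'E'
from h import *
go(563.3,113.6,150,-0.05)
E
```

```text
time: 37.05
tool_pos: [413.0, -345.6, 83.9]
eef_rot: [3.14, -0.079, 0.001]
force: [-0.2, -0.3, 0.6]
finger_gap: 1.0
grip_force: 0.0
time: 37.95
tool_pos: [412.9, -345.6, 83.9]
eef_rot: [3.14, -0.079, 0.001]
force: [-1.5, 0.6, 5.6]
finger_gap: 0.574
grip_force: 36.3
tcp [ 412.9 -345.6   83.9] phi -0.05 shift [ 127.2 -466.1  -66.4] turn -0.0 t 37.95
```

```bash
python3 -m crank '40 0 0 -8 0; 40 0 0 -17 0; 40 0 0 -22 0; 40 4 -12 -20 0; 40 6 -20 0 0; 40 7.5 -28 0 0; 40 7.5 -28 0 0; 40 7.5 -28 0 0; 40 7.5 -28 0 0; 40 7.5 -28 0 0; 40 7.5 -28 0 0; 40 7.5 -28 0 0'
python3 -m crank '40 7.5 -28 0 0; 40 7.5 -28 0 0; 40 7.5 -28 0 0; 40 7.5 -28 0 0; 40 7.5 -28 0 0; 40 7.5 -28 0 0; 40 7.5 -28 0 0; 40 7.5 -24 0 0; 40 4 -14 0 0; 40 1 -4 0 0; 40 0 0 0 0; 40 0 0 0 0'
python3 - <<'E'
from h import *
go(563.3,113.6,91.9,-0.05)
E
```

```text
time: 39.15
tool_pos: [486.6, -119.4, 150.3]
eef_rot: [-3.14, 0.079, 0.001]
force: [0.6, 0.4, -3.8]
finger_gap: 0.575
grip_force: 37.1
time: 40.35
tool_pos: [563.3, 112.8, 150.3]
eef_rot: [3.14, -0.08, -0.001]
force: [0.4, -0.8, -3.1]
finger_gap: 0.575
grip_force: 37.2
tcp [563.3 112.8 150.3] phi -0.051 shift [ 0.  -0.9 58.4] turn -0.001 t 40.35
```

```bash
python3 -m crank '40 0 -1 10 0; 40 0 0 17 0; 40 0 0 14 0; 40 0 0 9 0; 40 0 0 4 0; 40 0 0 2 0; 40 0 0 1.5 0; 40 0 0 1 0; 40 0 0 0 0; 40 0 0 0 0'
python3 -m crank '54 0 0 0 0; 58 0 0 0 0; 66 0 0 0 0; 85 0 0 0 0; 85 0 0 0 0; 85 0 0 0 0; 85 0 0 -20 0; 85 0 0 -35 0; 85 0 0 -35 0; 85 0 0 -15 0; 85 0 0 0 0; 85 0 0 0 0'
python3 - <<'E'
from h import *
go(506.8,-348.1,200,-0.05)
E
```

```text
time: 41.35
tool_pos: [563.7, 114.7, 92.1]
eef_rot: [-3.141, 0.079, -0.001]
force: [0.7, 0.2, -3.0]
finger_gap: 0.573
grip_force: 37.2
time: 42.55
tool_pos: [563.2, 114.7, 196.0]
eef_rot: [3.141, -0.079, -0.002]
force: [0.1, 0.0, -0.2]
finger_gap: 0.997
grip_force: 0.0
tcp [563.2 114.7 196. ] phi -0.05 shift [-33.1 465.   -3.9] turn -0.0 t 42.55
```

Now the tin.

```bash
python3 -m crank '85 -1 14 0 0; 85 -2 25 0 0; 85 -2 29 0 0; 85 -2 29 0 0; 85 -2 29 0 0; 85 -2 29 0 0; 85 -2 29 0 0; 85 -2 29 0 0; 85 -2 29 0 0; 85 -2 29 0 0; 85 -2 29 0 0; 85 -2 29 0 0'
python3 -m crank '85 -2 29 0 0; 85 -2 29 0 0; 85 -2 29 0 0; 85 -2 29 0 0; 85 -2 15 0 0; 85 0 5 0 0; 85 0 0 0 0; 85 0 0 0 0'
python3 - <<'E'
from h import *
go(506.8,-348.1,71.5,-0.05)
E
```

```text
time: 43.75
tool_pos: [522.9, -214.5, 195.5]
eef_rot: [-3.139, 0.08, 0.003]
force: [0.8, 0.1, 0.1]
finger_gap: 0.997
grip_force: 0.0
time: 44.55
tool_pos: [507.4, -347.0, 196.7]
eef_rot: [-3.14, 0.077, 0.0]
force: [0.1, -0.9, 0.8]
finger_gap: 1.0
grip_force: 0.0
tcp [ 507.4 -347.   196.7] phi -0.049 shift [ -0.5   1.2 125.2] turn 0.001 t 44.55
```

```bash
python3 -m crank '85 -0.5 1 12 0; 85 0 0 25 0; 85 0 0 25 0; 85 0 0 23 0; 85 0 0 18 0; 85 0 0 12 0; 85 0 0 7 0; 85 0 0 3 0; 85 0 0 0 0; 85 0 0 0 0'
python3 -m crank '45 0 0 0 0; 45 0 0 0 0; 45 0 0 0 0; 45 0 0 0 0; 45 0 0 0 0; 45 0 0 0 0; 45 0 0 0 0; 45 0 0 0 0' 40
python3 - <<'E'
from h import *
go(552.5,9,140,-0.05)
E
```

```text
time: 45.55
tool_pos: [507.0, -349.3, 72.6]
eef_rot: [3.14, -0.079, 0.002]
force: [0.1, 0.3, 0.4]
finger_gap: 0.992
grip_force: 0.0
time: 46.35
tool_pos: [506.9, -349.1, 72.3]
eef_rot: [3.14, -0.079, 0.001]
force: [-0.8, 1.1, 4.5]
finger_gap: 0.626
grip_force: 43.2
tcp [ 506.9 -349.1   72.3] phi -0.05 shift [  27.6 -359.9  -67.8] turn -0.0 t 46.35
```

```bash
python3 -m crank '45 0 0 -8 0; 45 0 0 -17 0; 45 0 0 -22 0; 45 0.5 -10 -20 0; 45 2 -22 0 0; 45 2 -27 0 0; 45 2 -27 0 0; 45 2 -27 0 0; 45 2 -27 0 0; 45 2 -27 0 0; 45 2 -27 0 0; 45 2 -27 0 0'
python3 -m crank '45 2 -27 0 0; 45 2 -27 0 0; 45 2 -27 0 0; 45 2 -27 0 0; 45 2 -22 0 0; 45 1 -8 0 0; 45 0 0 10 0; 45 0 0 16 0; 45 0 0 14 0; 45 0 0 8 0; 45 0 0 4 0; 45 0 0 0 0'
python3 - <<'E'
from h import *
go(552.5,9,80.3,-0.05)
E
```

```text
time: 47.55
tool_pos: [534.0, -128.0, 138.6]
eef_rot: [-3.14, 0.079, 0.002]
force: [-0.0, -0.3, -2.8]
finger_gap: 0.626
grip_force: 43.3
time: 48.75
tool_pos: [552.1, 7.6, 86.4]
eef_rot: [-3.141, 0.08, 0.001]
force: [-0.6, -0.5, -2.3]
finger_gap: 0.624
grip_force: 43.3
tcp [552.1   7.6  86.4] phi -0.051 shift [ 0.4 -1.4  6.1] turn -0.001 t 48.75
```

```bash
python3 -m crank '45 0.5 -1 2.5 0; 45 0 0 1.5 0; 45 0 0 1.5 0; 45 0 0 0.5 0; 45 0 0 0 0; 45 0 0 0 0'
python3 -m crank '58 0 0 0 0; 62 0 0 0 0; 70 0 0 0 0; 85 0 0 0 0; 85 0 0 0 0; 85 0 0 0 0; 85 0 0 -20 0; 85 0 0 -35 0; 85 0 0 -40 0; 85 0 0 -20 0; 85 0 0 0 0; 85 0 0 0 0'
python3 - <<'E'
from h import *
go(602.8,-353,190,-0.05)
E
```

```text
time: 49.35
tool_pos: [552.8, 9.1, 80.9]
eef_rot: [3.141, -0.079, 0.0]
force: [0.0, 0.7, -2.7]
finger_gap: 0.625
grip_force: 43.3
time: 50.55
tool_pos: [552.5, 9.2, 195.3]
eef_rot: [-3.141, 0.079, 0.001]
force: [0.6, 0.1, -1.0]
finger_gap: 0.997
grip_force: 0.0
tcp [552.5   9.2 195.3] phi -0.05 shift [ 68.4 359.2   5.3] turn -0.0 t 50.55
```

Now the jar.

```bash
python3 -m crank '85 2 14 0 0; 85 5 26 0 0; 85 5.5 29 0 0; 85 5.5 29 0 0; 85 5.5 29 0 0; 85 5.5 29 0 0; 85 5.5 29 0 0; 85 5.5 29 0 0; 85 5.5 29 0 0; 85 5.5 29 0 0; 85 5.5 29 0 0; 85 5.5 29 0 0'
python3 -m crank '85 5 21 0 0; 85 2 8 0 0; 85 0 0 0 0; 85 0 0 0 0; 85 0 0 0 0'
python3 - <<'E'
from h import *
go(602.8,-353,59.3,-0.05)
E
```

```text
time: 51.75
tool_pos: [597.4, -325.8, 194.0]
eef_rot: [-3.139, 0.08, 0.004]
force: [0.4, -0.2, 0.7]
finger_gap: 0.997
grip_force: 0.0
time: 52.25
tool_pos: [603.7, -351.9, 195.9]
eef_rot: [-3.14, 0.077, 0.0]
force: [0.6, 0.4, 0.2]
finger_gap: 0.996
grip_force: 0.0
tcp [ 603.7 -351.9  195.9] phi -0.049 shift [ -0.8   1.2 136.6] turn 0.001 t 52.25
```

```bash
python3 -m crank '85 -0.5 1 12 0; 85 0 0 25 0; 85 0 0 28 0; 85 0 0 26 0; 85 0 0 20 0; 85 0 0 14 0; 85 0 0 8 0; 85 0 0 3.5 0; 85 0 0 0 0; 85 0 0 0 0'
python3 -m crank '50 0 0 0 0; 50 0 0 0 0; 50 0 0 0 0; 50 0 0 0 0; 50 0 0 0 0; 50 0 0 0 0; 50 0 0 0 0; 50 0 0 0 0' 40
python3 - <<'E'
from h import *
go(543.9,-95.8,130,-0.05)
E
```

```text
time: 53.25
tool_pos: [603.5, -354.1, 60.3]
eef_rot: [3.14, -0.079, 0.002]
force: [-1.7, -0.1, 0.8]
finger_gap: 0.997
grip_force: 0.0
time: 54.05
tool_pos: [603.4, -354.0, 60.3]
eef_rot: [3.14, -0.079, 0.002]
force: [-1.4, 2.2, 5.3]
finger_gap: 0.68
grip_force: 44.0
tcp [ 603.4 -354.    60.3] phi -0.05 shift [ -72.3 -254.8  -70. ] turn -0.0 t 54.05
```

```bash
python3 -m crank '50 0 0 -8 0; 50 0 0 -17 0; 50 0 0 -22 0; 50 -2 -8 -20 0; 50 -6 -22 0 0; 50 -8 -28 0 0; 50 -8 -28 0 0; 50 -8 -28 0 0; 50 -8 -28 0 0; 50 -8 -28 0 0; 50 -8 -28 0 0; 50 -8 -28 0 0'
python3 -m crank '50 -6 -21 0 0; 50 -2 -7 0 0; 50 0 0 0 0; 50 0 0 10 0; 50 0 0 18 0; 50 0 0 14 0; 50 0 0 8 0; 50 0 0 4 0; 50 0 0 0 0; 50 0 0 0 0'
python3 - <<'E'
from h import *
go(544.4,-95.8,68.3,-0.05)
E
```

```text
time: 55.25
tool_pos: [549.9, -123.8, 126.3]
eef_rot: [-3.14, 0.079, 0.001]
force: [0.0, 0.8, -3.3]
finger_gap: 0.685
grip_force: 43.9
time: 56.25
tool_pos: [544.3, -96.9, 72.7]
eef_rot: [3.14, -0.079, 0.001]
force: [-0.6, 0.9, -2.7]
finger_gap: 0.68
grip_force: 43.9
tcp [544.3 -96.9  72.7] phi -0.05 shift [ 0.1 -1.1  4.4] turn -0.0 t 56.25
```

```bash
python3 -m crank '50 0 -1 2 0; 50 0 0 1.5 0; 50 0 0 1 0; 50 0 0 0 0; 50 0 0 0 0'
python3 -m crank '64 0 0 0 0; 68 0 0 0 0; 74 0 0 0 0; 85 0 0 0 0; 85 0 0 0 0; 85 0 0 0 0; 85 0 0 -20 0; 85 0 0 -35 0; 85 0 0 -45 0; 85 0 0 -40 0; 85 0 0 -10 0; 85 0 0 0 0'
python3 -m crank '85 -10 25 0 0; 85 -15 35 0 0; 85 -15 35 0 0; 85 -15 35 0 0; 85 -15 35 0 0; 85 0 15 0 0; 85 0 0 0 0; 85 0 0 0 0; 85 0 0 0 0'
python3 - <<'E'
from h import *
for n in ('scene','side'):
    c=save(n,n+'3'); w=cloud(c).reshape(-1,3)
    for nm,p,h in(('jar',(541.9,-93.4),119),('tin',(551.8,10.2),136),('bottle',(562.4,114.4),154),('weight',(478,369),122)):
        k=w[(abs(w[:,2]-h)<4)&(np.hypot(w[:,0]-p[0],w[:,1]-p[1])<33)]; print(nm,k.mean(0).round(1),len(k))
E
```

```text
time: 56.75
tool_pos: [544.2, -95.6, 68.3]
eef_rot: [3.14, -0.079, 0.001]
force: [-1.1, 1.1, 4.0]
finger_gap: 0.68
grip_force: 44.5
time: 57.95
tool_pos: [544.4, -95.7, 219.1]
eef_rot: [3.14, -0.079, 0.005]
force: [0.0, 0.3, -0.7]
finger_gap: 0.996
grip_force: 0.0
time: 58.85
tool_pos: [465.5, -270.5, 217.3]
eef_rot: [-3.14, 0.076, 0.001]
force: [0.2, -0.2, 0.2]
finger_gap: 0.992
grip_force: 0.0
jar [542.9 -92.7 119.7] 393
tin [552.6  11.2 136.6] 195
bottle [563.1 115.9 154.2] 103
weight [474.  370.4 122.6] 149
jar [540.9 -93.1 118.9] 432
tin [551.7  10.7 135.6] 221
bottle [561.7 115.8 153.5] 127
weight [471.8 369.8 121.5] 259
```

View pics/side3.png

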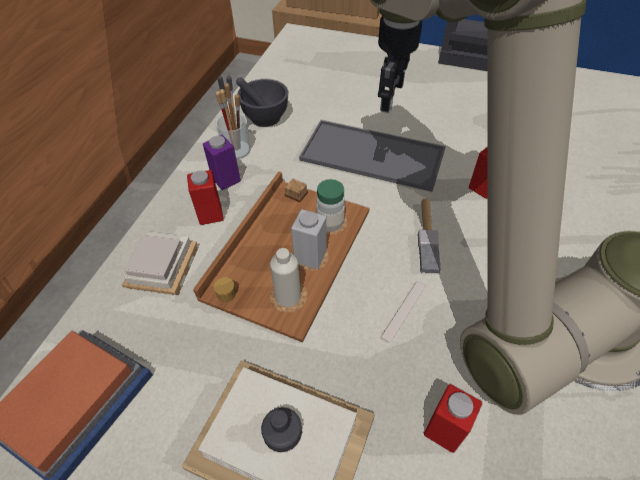

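The jar (330,205), tin (310,240) and bottle (286,280) are back within 2 mm of their start positions. The weight (281,428) stands on the book, about 5 mm from its middle, and the wax tin and block are unmoved.

```bash
python3 -c "
from workcell import hand_in
print(hand_in())"
```

```text
the job is handed in; nothing more can be done
None
```

The job is handed in: the weight stands on the book about 5 mm from its middle, the jar, tin and bottle are back on their own pads within about 2 mm, and the wax tin and sanding block look undisturbed in the last picture.

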